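# Sweep off the bulb tester and set its dial

### The arm

A 6-joint arm with a two-finger parallel gripper is mounted at the origin on the work surface. World frame = base frame: x ahead of the robot, y to its left, z up, the work surface at z = 0. Lengths are in mm, angles in rad, forces in N, time in s.
With the tool pointing down it reaches from about 350 to 775 mm from the base axis. Payload 7.3 kg.
Tool frame: the origin (TCP) lies midway between the tips of the shut fingers; the grasp point (between the pads) lies 19 mm behind it; z points along the fingers, y is the line along which they close (so a half turn about z gives the same grasp; the last joint's range is limited). The gripper opens to 92 mm and grips with 3 to 60 N. Pads are 19 mm wide; open, the fingers measure 130 mm over their backs; the gripper's body (75 mm by 190 mm) begins 47 mm behind the grasp point.
Start: joints at [-1.373, 0.342, 1.524, -0, 1.275, -0.146], TCP at [176.983, -494.289, 226.741] pointing down, gripper open.
Joint ranges: [-2.53, 2.53], [-0.77, 2.02], [0.04, 2.7], [-1, 4.14], [0.28, 2.66], [-3.11, 3.11]. Speed limits (rad/s): [2.57, 2.57, 3.14, 3.14, 3.14, 3.14].

### API

Orientations are given as [roll, pitch, yaw] about the fixed x, y, z axes, in that order (R = Rz(yaw) Ry(pitch) Rx(roll)).
In Python, from plant import bot gives the robot as it stands.
- The arm moves only by the tool servo_tool, never from a script. Its argument "deltas" is a list of rows, each a list of 2 entries, a list of its own where there are three numbers: the shift along the tool's x, y, z in m, then the turn, a rotation vector about the tool's x, y, z in degrees. A call has 1 to 20 rows; each row shifts and turns the commanded pose from where the row before left it, along the tool's axes as they then stand; what a row does not reach is not made up. A row lasts 1/8 s, in which the tool goes at most 62.5 mm and 10.7 degrees, less where a joint would pass 70% of its speed; a pose out of reach is approached as far as the arm can. A call with a gripper value outside its range is refused whole. "fingers" is the opening, from 0 (shut) to 1 (fully open), set as the call begins (left out, the last holds). The fingers move at their own pace and stop on an object; the grip force is fixed at half the most. Time passes only in rows, so rows that do not move let the fingers close. It gives the time, the measured TCP pose, the force, the opening and the grip force at its end, in the units of the state.
- bot.get_obs(): the state, without advancing time (a new reading comes with each control period).
- bot.capture(name): name is "scene" or "top" or "wrist"; returns the picture (420x560x3 uint8, red, green, blue); there is no depth.
- bot.camera_model(name): a dict with "mtx" (3x3 intrinsics, pixels), "xyz" and "rotation" of the camera in the world. Camera axes: x right, y down, z forward; pixel columns grow to the right and rows downward; lengths in mm; the calibration is good to about 2 mm. The wrist camera is an equidistant fisheye: a pixel r from the principal point sees the ray r / f radians off the axis. A picture is of the moment at which its call begins: read the wrist's pose just before it. camera_model takes no time and is no camera call; for the wrist camera it gives the pose at the moment of the call.
- bot.close_job(): hands the job in; it is judged then, once.
The state is a dict: "time": time; "joint_positions": joint angles; "dq": joint speeds; "tau": joint torques, N m; "tool_pos": TCP position; "tcp_rot": TCP orientation; "contact_force": force on the tool from outside, world axes, zero at the start; "moment": the same for the moment, N m; "grip_width": finger opening in mm; "finger_force": force on a finger pad.
Only numpy, scipy, OpenCV 4.12 (cv2) and the standard library are available. Lean on these libraries where they do the work, as an engineer would, in place of code of your own. Each camera call takes 0.05 s, during which the arm holds its last target. There are 200 camera calls.

### The job

Get the bulb tester ready: pick up the orange scraper block and sweep all three mortar chips off the black contact plate into the yellow catch tray in front of it, using the scraper and not the fingers, then stand the scraper back on its rubber edge on the shelf clear of the tester. After the plate is swept, turn the tester's dial so that its pointer lines up with the red mark on the scale, and leave the bulbs, torch and screwdriver alone.

Things in the scene. Friction and masses are not known exactly. Their poses are not given: they have to be found in the camera images.
- tester: Bulb tester, fixed, 250 x 290 mm. Origin at shelf level; x points away from the robot at yaw 0, y left, z up. Right half: blue box whose top panel (150 x 130 mm) slopes 0.55 rad (31.5 deg), lower at the front (-x); the dial's axis leaves the panel at x 0, y -85, z 100 mm, square to it. Left half (y 85 mm): black contact plate with the yellow catch tray in front.
- plate (a point): Centre of the top of the black contact plate (tester x 45, y 85, z 35 mm). The plate runs 75 mm each way from here along tester x, open at both ends, between two aluminium side lips 8 mm high that leave a channel 100 mm wide in y. Axes are the tester's.
- tray (a point): Centre of the inner floor of the yellow catch tray, 4 mm above the shelf (31 mm below the plate's top). Inside 95 mm in x, 120 mm in y; its rim is 22 mm above the shelf; its rear (47.5 mm in +x from here) is the front end of the plate. Axes are the tester's.
- dial (a joint): Angle of the dial, rad: 0 with the pointer straight up the slope (tester +x), growing clockwise as seen from above the panel, stops at -2.35 and 2.35. Starts between -1.2 and -0.6. It turns with light friction (0.04 N m) and stays where left.
- mark (a joint): Angle of the red mark on the scale, rad, in the same sense and zero as the dial; between 0.0 and 0.7. The mark cannot be moved.
- dial_grip (a point): On the dial's axis, 23.5 mm above the panel. The dial is a grey grip bar 14 mm thick, 48 mm long, from 7.5 to 33.5 mm above the panel, on a black skirt disc 58 mm across. The point's x axis runs along the bar to the pointer, z out of the panel. A green needle at one end and a green line on that half of the bar's top are the pointer.
- pointer (a point): Tip of the dial's pointer, 36 mm from the dial's axis, 4 mm above the panel.
- mark_tip (a point): Inner end of the red mark (14 x 6 mm), 36 mm from the dial's axis, 4 mm above the panel: the pointer tip coincides with it when the dial is set.
- scraper: Scraper block, orange with a black rubber lower edge, 24 mm thick (its x), 84 mm wide (its y), 60 mm tall, about 130 g; stands upright loose on the shelf to the left of the tester. Origin at the centre of its underside, z up.
- bulb0: Frosted white LED bulb standing on its cap, 60 mm across, 111 mm tall. Not to be moved.
- bulb1: As bulb0.
- bulb2: As bulb0.
- clear_bulb: Clear glass bulb, same size as the frosted ones. Not to be moved.
- torch: Grey torch lying on the shelf, 150 mm long along its x, 44 mm across. Not to be moved.
- screwdriver: Blue screwdriver tester lying on the shelf, 170 mm long along its x. Not to be moved.
- chip0: Light grey mortar chip, 22 x 17 x 12 mm, 12 g, loose on the contact plate at the start. Origin at the centre of its underside.
- chip1: Light grey mortar chip, 22 x 17 x 12 mm, 12 g, loose on the contact plate at the start. Origin at the centre of its underside.
- chip2: Light grey mortar chip, 22 x 17 x 12 mm, 12 g, loose on the contact plate at the start. Origin at the centre of its underside.
Mind the look-alikes: they are no part of the job. Of the things that look like the scraper, the largest one is meant.

How it is judged (in metres and radians):
On the way, in this order (a step that is already met when the one before it is completed fails the run):
1. the scraper is lifted in the fingers while all chips are still on the plate (height (world z) of scraper above 0.015 m and contact force between the fingers and scraper above 1 N and z of each of chip0, chip1, chip2 in the frame of plate above -0.005 m), for 0.1 s.
2. all three chips lie in the catch tray, the scraper still held (x of chip0 in the frame of tray between -0.055 and 0.055 m and y of chip0 in the frame of tray between -0.066 and 0.066 m and z of each of chip0, chip1, chip2 in the frame of tray below 0.026 m and x of chip1 in the frame of tray between -0.055 and 0.055 m and y of chip1 in the frame of tray between -0.066 and 0.066 m and x of chip2 in the frame of tray between -0.055 and 0.055 m and y of chip2 in the frame of tray between -0.066 and 0.066 m and contact force between the fingers and scraper above 1 N), for 0.1 s.
3. the dial's pointer is at the red mark (distance between pointer and mark_tip below 0.004 m), for 0.1 s.
At the end, for the whole second after the job is handed in: The pointer tip is within 4 mm (6 deg) of the tip of the red mark and still; all three chips lie at rest in the catch tray; the scraper stands upright (within 9 deg) at rest on the shelf, not touching the tester (distance between pointer and mark_tip below 0.004 m and x of chip0 in the frame of tray between -0.055 and 0.055 m and y of chip0 in the frame of tray between -0.066 and 0.066 m and z of each of chip0, chip1, chip2 in the frame of tray below 0.026 m and x of chip1 in the frame of tray between -0.055 and 0.055 m and y of chip1 in the frame of tray between -0.066 and 0.066 m and x of chip2 in the frame of tray between -0.055 and 0.055 m and y of chip2 in the frame of tray between -0.066 and 0.066 m and velocity of joint dial between -0.02 and 0.02 rad/s and height (world z) of scraper below 0.006 m and angle between scraper's own z axis and vertical below 0.15 rad and contact force between scraper and tester below 0.05 N and linear speed of each of scraper, chip0, chip1, chip2 below 0.02 m/s).
It fails at once if a finger pushes a chip (over 1 N) (contact force between the fingers and chip0 above 1 N or contact force between the fingers and chip1 above 1 N or contact force between the fingers and chip2 above 1 N).
It fails at once if a bulb, the torch or the screwdriver is moved more than 30 mm (distance of any of bulb0, bulb1, bulb2, clear_bulb, torch, screwdriver from where it was at the start of the episode above 0.03 m).
It also fails if it takes over 72 s, if anything falls off the work surface, if the arm or the gripper's body presses on something with over 40 N, if the wrist force passes 120 N, or if a joint passes its speed limit or range.

## Working session

There is one attempt and no reset: what is moved stays moved. The work goes in short steps, Python scripts to look and compute and a tool call to move; the robot and the scene stay as the last step left them, time stands still between calls to the robot, and variables do not carry over. Pictures are saved under pics/ and viewed, at most 13 in all, crops included, and the job is handed in when it is done.

Besides the shell and the picture viewer there is one more tool, called after ">>>" by a JSON object that holds its "api" and its "payload", one argument or row to a line. servo_tool: Moves the arm, as the interface text tells. Its arguments: {"type":"object","properties":{"deltas":{"type":"array"},"fingers":{"type":"number"}},"required":["deltas"]}

```bash
mkdir -p pics; ls; python3 - <<'E'
from plant import bot
import cv2,numpy as np
o=bot.get_obs();print(o['time'],o['tool_pos'],o['tcp_rot'],o['grip_width'])
for n in('scene','top'):
    m=bot.camera_model(n);print(n,np.round(m['mtx'],1).tolist(),np.round(m['xyz'],1),np.round(m['rotation'],3).tolist())
    im=bot.capture(n);cv2.imwrite(f'pics/{n}0.png',im[...,::-1])
E
```

```text
pics
0.0 [ 176.88551728 -493.87906739  226.05921154] [-3.14008706e+00 -1.87188299e-04  3.43773556e-01] 91.44930769366283
scene [[425.5, 0.0, 275.5], [0.0, 425.5, 211.4], [0.0, 0.0, 1.0]] [1198.   684.2  953.5] [-2.34, -0.001, 2.357]
top [[445.8, 0.0, 268.5], [0.0, 445.8, 215.6], [0.0, 0.0, 1.0]] [ 338.6   70.  1332.7] [-2.928, 0.004, -1.657]
```

View pics/scene0.png

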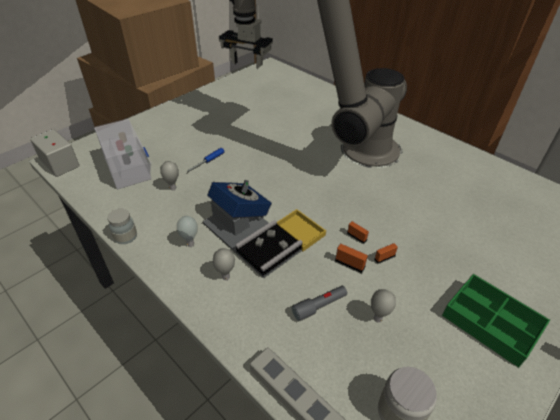

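View pics/top0.png

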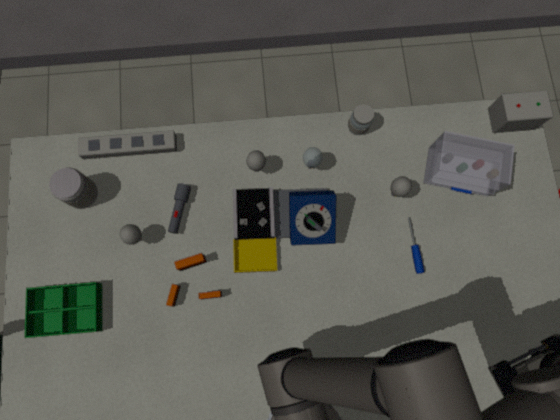

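Three orange candidates in the top view: (190,262), (173,295) and (210,295). In the scene view these are (351,257), (386,253) and (358,231). The one at top (190,262) / scene (351,257) looks largest, so I'll confirm it in a crop and by measured size.

```bash
cat > h.py <<'E'
from plant import bot
import cv2,numpy as np
from scipy.spatial.transform import Rotation as R
def cam(n):
    m=bot.camera_model(n);return np.array(m['mtx']),np.array(m['xyz']),R.from_euler('xyz',m['rotation']).as_matrix()
def ray(c,p,fish=False):
    K,o,M=c;x=(p[0]-K[0,2])/K[0,0];y=(p[1]-K[1,2])/K[1,1]
    if fish:
        r=np.hypot(x,y);s=np.sin(r)/max(r,1e-9);d=np.array([x*s,y*s,np.cos(r)])
    else:d=np.array([x,y,1.])
    d=M@d;return o,d/np.linalg.norm(d)
def onz(c,p,z,fish=False):
    o,d=ray(c,p,fish);return o+d*(z-o[2])/d[2]
def onplane(c,p,q,n,fish=False):
    o,d=ray(c,p,fish);return o+d*((q-o)@n)/(d@n)
def tri(*rs):
    A=0;b=0
    for o,d in rs:
        P=np.eye(3)-np.outer(d,d);A=A+P;b=b+P@o
    x=np.linalg.solve(A,b);return x,[round(float(np.linalg.norm(np.cross(x-o,d))),1) for o,d in rs]
def proj(c,X):
    K,o,M=c;v=K@(M.T@(np.asarray(X)-o));return v[:2]/v[2]
RG={'orange':((3,150,90),(13,255,255)),'yellow':((20,150,90),(32,255,255)),'blue':((105,120,40),(125,255,255)),'green':((45,60,40),(85,255,255)),'red':((172,110,90),(180,255,255))}
def blobs(im,col,amin=4):
    h=cv2.cvtColor(im,cv2.COLOR_RGB2HSV);m=cv2.inRange(h,*RG[col])
    if col=='red':m|=cv2.inRange(h,(0,110,90),(3,255,255))
    cs,_=cv2.findContours(m,cv2.RETR_EXTERNAL,cv2.CHAIN_APPROX_NONE)
    return sorted([c for c in cs if cv2.contourArea(c)>=amin],key=lambda c:-cv2.contourArea(c))
E
python3 - <<'E'
from h import *
for n in('scene','top'):
    im=cv2.imread(f'pics/{n}0.png')[...,::-1].copy();c=cam(n)
    for col in RG:
        for b in blobs(im,col,2)[:5]:
            r=cv2.minAreaRect(b);print(n,col,cv2.contourArea(b),np.round(r[0],1),np.round(r[1],1),round(r[2],1), np.round(cv2.boxPoints(r)).astype(int).tolist() if col in('orange','yellow') else '')
t=cv2.imread('pics/top0.png')[180:310,160:350];s=cv2.imread('pics/scene0.png')[165:285,200:410]
cv2.imwrite('pics/c1.png',np.vstack([cv2.resize(t,(434,297),interpolation=2),cv2.resize(s,(434,248),interpolation=2)]) if 0 else cv2.resize(t,(792,542),interpolation=cv2.INTER_CUBIC))
cv2.imwrite('pics/c2.png',cv2.resize(s,(798,456),interpolation=cv2.INTER_CUBIC))
E
```

```text
scene orange 172.5 [353.5 253.2] [32.  12.7] 38.4 [[337, 248], [345, 238], [370, 258], [362, 268]]
scene orange 162.5 [386.9 251.6] [10.1 21.1] 66.8 [[375, 251], [395, 243], [399, 252], [379, 260]]
scene orange 72.5 [359.5 229. ] [21.9  7.8] 45.0 [[349, 224], [355, 219], [370, 234], [365, 240]]
scene yellow 760.0 [301.5 227.5] [41.  28.3] 45.0 [[277, 223], [297, 203], [326, 232], [306, 252]]
scene blue 1044.0 [238.  202.5] [61.5 29.4] 17.4 
scene blue 84.0 [213.9 154.5] [ 5.3 20.2] 59.0 
scene green 5044.5 [494.2 318.7] [96.2 57.1] 31.6 
scene green 2.0 [246.5 183. ] [2. 1.] 90.0 
scene red 18.5 [327.2 294.4] [3.6 7.2] 63.4 
top orange 12.0 [171.8 290.3] [5.  4.7] 33.7 [[168, 291], [171, 287], [175, 290], [173, 294]]
top orange 11.5 [209.  294.3] [ 5.6 20.7] 81.3 [[198, 293], [219, 290], [220, 295], [199, 299]]
top orange 8.0 [194.9 256.7] [ 3.4 13.3] 73.3 [[188, 257], [201, 253], [202, 256], [189, 260]]
top yellow 1160.5 [254.8 254.9] [32.2 42.9] 87.7 [[233, 240], [276, 238], [277, 270], [234, 272]]
top blue 2148.0 [312.6 218.3] [50.4 46. ] 88.6 
top blue 183.5 [417.1 258.7] [28.   7.8] 78.7 
top blue 31.0 [460.6 189.9] [19.6  2.6] 12.5 
top green 3451.0 [ 60.1 309.5] [50.2 76.3] 85.0 
top green 19.0 [311. 222.] [8.5 2.8] 45.0 
top green 5.0 [538.  103.5] [3. 2.] 90.0 
top green 2.0 [305.5 215.5] [2.8 1.4] 45.0 
top red 10.0 [175.3 213.4] [2.7 5.6] 14.0 
top red 5.0 [518.5 105. ] [2. 3.] 90.0 
top red 3.0 [321.5 208. ] [1.8 3.1] 26.6
```

View pics/c1.png

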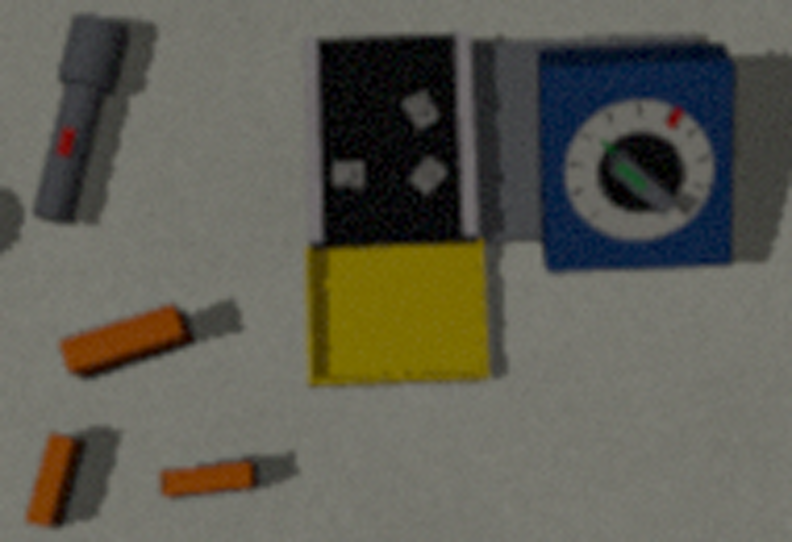

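View pics/c2.png

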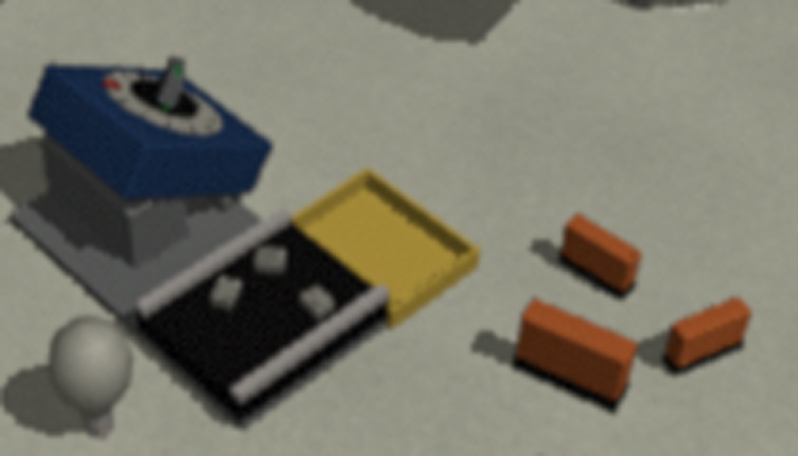

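Confirmed: the block at crop (125,340), i.e. top px ≈(190,262), is clearly the largest of the three, so it is the scraper. The chips are at c1 (420,108), (428,175) and (348,174). The dial pointer is up-left and the red mark is at (676,117). Next I'll locate the scraper and tester roughly.

```bash
cat >> h.py <<'E'
def obs():
    o=bot.get_obs();return np.array(o['tool_pos']),R.from_euler('xyz',o['tcp_rot']),o
def plan(p,Rt):
    """rotate first (tool axes), then shift (new tool axes)"""
    p0,R0,o=obs()
    rv=(R0.inv()*Rt).as_rotvec(degrees=True);s=Rt.inv().apply(np.asarray(p)-p0)
    print('t',round(o['time'],2),'rot deg',rv.round(1),'then shift mm',s.round(1))
def toolR(yaw,tilt=None): return R.from_euler('xyz',[np.pi,0,yaw])
E
python3 - <<'E'
from h import *
T=cam('top');S=cam('scene')
ct=lambda u,v:(160+u/4.168,180+v/4.168)
cs=lambda u,v:(200+u/3.8,165+v/3.8)
prs={'rim FL':((311,385),(480,258)),'rim FR':((490,377),(368,172)),
'chipA':((420,108),(225,292)),'chipB':((428,175),(270,260)),'chipC':((348,174),(318,300)),
'box FR lowerpanel':((733,262),None)}
for k,(a,b) in prs.items():
    if b: x,e=tri(ray(T,ct(*a)),ray(S,cs(*b)));print(k,x.round(),e)
# scraper top corners
tc=[(61,342),(175,306),(190,338),(77,376)]
for p in tc: print('scr z60',onz(T,ct(*p),60).round())
x,e=tri(ray(T,ct(61,342)),ray(S,cs(633,347)));print(x.round(),e)
x,e=tri(ray(T,ct(175,306)),ray(S,cs(540,300)));print(x.round(),e)
for p in [(307,245),(483,239),(490,377),(311,385)]: print('tray z22',onz(T,ct(*p),22).round())
for p in [(319,40),(457,36),(462,238),(325,243)]: print('plate z35',onz(T,ct(*p),35).round())
m=bot.camera_model('wrist');print(m);print(obs()[0])
E
```

```text
rim FL [462. 166.   4.] [1.3, 1.3]
rim FR [457.  38.   8.] [0.9, 0.9]
chipA [651.  71.  36.] [0.1, 0.1]
chipB [602.  69.  33.] [0.1, 0.1]
chipC [607. 126.  36.] [0.2, 0.2]
scr z60 [502. 330.  60.]
scr z60 [520. 250.  60.]
scr z60 [497. 241.  60.]
scr z60 [478. 320.  60.]
[500. 331.  65.] [2.7, 2.7]
[515. 255.  67.] [6.1, 6.1]
tray z22 [561. 160.  22.]
tray z22 [554.  34.  22.]
tray z22 [456.  38.  22.]
tray z22 [461. 164.  22.]
plate z35 [708. 140.  35.]
plate z35 [702.  40.  35.]
plate z35 [554.  49.  35.]
plate z35 [559. 146.  35.]
{'mtx': array([[325.1922621 ,   0.        , 280.35562921],
       [  0.        , 325.1922621 , 209.96232435],
       [  0.        ,   0.        ,   1.        ]]), 'xyz': array([ 251.33615548, -466.37295616,  384.19535306]), 'rotation': array([ 2.84141035e+00,  3.40021253e-04, -1.22612511e+00])}
[ 176.90592576 -493.9101787   226.1297842 ]
```

```bash
python3 - <<'E'
from h import *
Rt=toolR(1.79);p0,_,_=obs()
plan([480,-150,226],Rt);print(Rt.inv().apply([499-480,285+150,200-226]).round(1))
E
```

```text
t 0.1 rot deg [ -0.1  -0.1 -82.9] then shift mm [2.698e+02 3.706e+02 1.000e-01]
[420.5 113.1  26. ]
```

>>> {"api": "servo_tool", "payload": {
  "deltas": [
    [[0,0,0],[0,0,-10.4]],
    [[0,0,0],[0,0,-10.4]],
    [[0,0,0],[0,0,-10.4]],
    [[0,0,0],[0,0,-10.4]],
    [[0,0,0],[0,0,-10.4]],
    [[0,0,0],[0,0,-10.4]],
    [[0,0,0],[0,0,-10.4]],
    [[0,0,0],[0,0,-10.1]],
    [[0.03,0.041,0],[0,0,0]],
    [[0.03,0.041,0],[0,0,0]],
    [[0.03,0.041,0],[0,0,0]],
    [[0.03,0.041,0],[0,0,0]],
    [[0.03,0.041,0],[0,0,0]],
    [[0.03,0.041,0],[0,0,0]],
    [[0.03,0.041,0],[0,0,0]],
    [[0.03,0.041,0],[0,0,0]],
    [[0.03,0.041,0],[0,0,0]]
  ]
}}

```text
time: 2.22
tool_pos: [479.0, -148.8, 226.5]
tcp_rot: [-3.141, -0.0, 1.791]
contact_force: [0.4, -0.5, -0.1]
grip_width: 91.7
finger_force: 0.0
```

>>> {"api": "servo_tool", "payload": {
  "deltas": [
    [[0.047,0.0126,0],[0,0,0]],
    [[0.047,0.0126,0],[0,0,0]],
    [[0.047,0.0126,0],[0,0,0]],
    [[0.047,0.0126,0],[0,0,0]],
    [[0.047,0.0126,0],[0,0,0]],
    [[0.047,0.0126,0.005],[0,0,0]],
    [[0.047,0.0126,0.01],[0,0,0]],
    [[0.047,0.0126,0.01],[0,0,0]],
    [[0.045,0.0126,0],[0,0,0]],
    [[0,0,0],[0,0,0]],
    [[0,0,0],[0,0,0]]
  ],
  "fingers": 0.7
}}

```text
time: 3.6
tool_pos: [496.7, 284.8, 201.2]
tcp_rot: [-3.14, 0.001, 1.791]
contact_force: [-0.2, -0.1, -0.2]
grip_width: 64.3
finger_force: 0.0
```

```bash
python3 - <<'E'
from h import *
p,r,o=obs();print(o['time'],p.round(1),r.as_euler('xyz').round(3),o['grip_width'])
import pickle
c=cam('wrist');im=bot.capture('wrist');cv2.imwrite('pics/w1.png',im[...,::-1]);pickle.dump(c,open('w1.pkl','wb'))
cT=cam('top');im=bot.capture('top');cv2.imwrite('pics/top1.png',im[...,::-1])
E
```

```text
3.6 [496.7 284.8 201.2] [-3.140e+00  1.000e-03  1.791e+00] 64.25754726024456
```

View pics/w1.png

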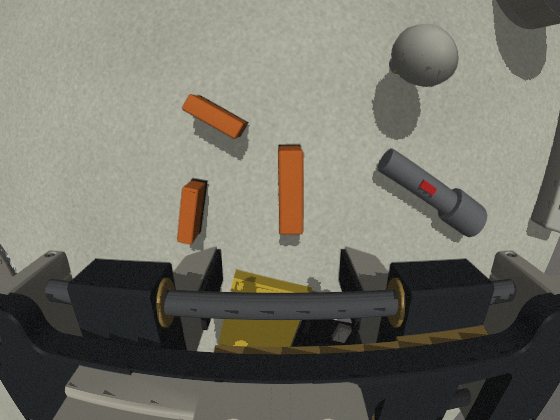

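The wrist view shows the scraper upright between the fingers, with its top face spanning about (279..303, 150..234). The smaller lookalikes are at (215,115) and (192,210). I'll measure its pose from the wrist and top views.

```bash
python3 - <<'E'
from h import *
import pickle
c=pickle.load(open('w1.pkl','rb'));im=cv2.imread('pics/w1.png')[...,::-1].copy()
h=cv2.cvtColor(im,cv2.COLOR_RGB2HSV)
roi=h[140:245,265:315];print(roi[8:16,24].tolist(),roi[50,24])
m=cv2.inRange(h,(5,150,150),(15,255,255));m[:,:265]=0;m[:,315:]=0
b=max(cv2.findContours(m,0,1)[0],key=cv2.contourArea);print(cv2.boundingRect(b),cv2.minAreaRect(b))
pts=b[:,0,:]+0.0
W=np.array([onz(c,p,60,True)[:2] for p in pts],np.float32)
r=cv2.minAreaRect(W);print('z60 rect',r)
print('corners',cv2.boxPoints(r).round(1).tolist())
T=cam('top');ct=lambda u,v:(160+u/4.168,180+v/4.168)
ctr=tuple(np.mean([(61,342),(175,306),(190,338),(77,376)],0))
bx=cv2.minAreaRect(b)[0];x,e=tri(ray(c,bx,True),ray(T,ct(*ctr)));print('tri centre',x.round(1),e)
E
```

```text
[[11, 191, 119], [13, 207, 118], [13, 203, 138], [12, 193, 174], [12, 200, 176], [12, 199, 173], [11, 200, 173], [12, 201, 170]] [ 12 199 173]
(279, 151, 23, 83) ((290.0, 192.0), (82.0, 22.0), 90.0)
z60 rect ((503.9618225097656, 291.1893615722656), (20.728914260864258, 80.9649887084961), 13.392618179321289)
corners [[484.5, 328.20001220703125], [503.29998779296875, 249.39999389648438], [523.4000244140625, 254.1999969482422], [504.70001220703125, 333.0]]
tri centre [503.1 288.3  42. ] [1.8, 1.8]
```

```bash
python3 - <<'E'
from h import *
plan([504,291,110],toolR(1.805))
E
```

```text
t 3.7 rot deg [-0.   0.  -0.9] then shift mm [ 5.1  8.3 91.7]
```

>>> {"api": "servo_tool", "payload": {
  "deltas": [
    [[0.005,0.008,0.03],[0,0,-0.9]],
    [[0,0,0.03],[0,0,0]],
    [[0,0,0.031],[0,0,0]],
    [[0,0,0],[0,0,0]],
    [[0,0,0],[0,0,0]]
  ]
}}

```text
time: 4.32
tool_pos: [504.7, 291.5, 112.1]
tcp_rot: [3.14, -0.0, 1.805]
contact_force: [0.1, 0.6, 0.5]
grip_width: 64.3
finger_force: 0.0
```

```bash
python3 - <<'E'
from h import *
import pickle
c=cam('wrist');im=bot.capture('wrist');cv2.imwrite('pics/w2.png',im[...,::-1]);print(obs()[0])
C=[]
for f,cc in(('w1',pickle.load(open('w1.pkl','rb'))),('w2',c)):
    im=cv2.imread(f'pics/{f}.png')[...,::-1].copy()
    h=cv2.cvtColor(im,cv2.COLOR_RGB2HSV);m=cv2.inRange(h,(5,150,150),(15,255,255));m[:,:250]=0;m[:,330:]=0
    b=max(cv2.findContours(m,0,1)[0],key=cv2.contourArea);print(cv2.boundingRect(b))
    r=cv2.minAreaRect(np.array([onz(cc,p,60,True)[:2] for p in b[:,0,:]+0.0],np.float32));print(r)
    bx=sorted(cv2.boxPoints(cv2.minAreaRect(b)).tolist(),key=lambda p:(round(p[1],-1),p[0]));C.append((cc,bx))
for i in range(4):
    x,e=tri(*[ray(cc,bx[i],True) for cc,bx in C]);print(x.round(1),e)
plan([504,291,32],toolR(1.805))
E
```

```text
[504.82658433 291.79833583 112.40272734]
(279, 151, 23, 83)
((503.9618225097656, 291.1893615722656), (20.728914260864258, 80.9649887084961), 13.392618179321289)
(265, 174, 33, 109)
((504.0565490722656, 291.77618408203125), (21.432531356811523, 80.60682678222656), 13.288528442382812)
[484.6 327.8  56.1] [0.0, 0.0]
[505.5 331.9  51.5] [0.4, 0.4]
[502.4 248.5  57.5] [0.0, 0.0]
[525.1 252.7  55.4] [1.0, 1.0]
t 4.38 rot deg [ 0.2 -0.   0. ] then shift mm [-0.6 -1.  80.4]
```

>>> {"api": "servo_tool", "payload": {
  "deltas": [
    [[0,-0.001,0.025],[0,0,0]],
    [[0,0,0.025],[0,0,0]],
    [[0,0,0.02],[0,0,0]],
    [[0,0,0.01],[0,0,0]],
    [[0,0,0],[0,0,0]],
    [[0,0,0],[0,0,0]]
  ]
}}

```text
time: 5.12
tool_pos: [503.6, 292.0, 31.9]
tcp_rot: [3.14, -0.0, 1.806]
contact_force: [-0.5, 0.3, 0.3]
grip_width: 64.2
finger_force: 0.0
```

>>> {"api": "servo_tool", "payload": {
  "deltas": [
    [[0,0,0],[0,0,0]],
    [[0,0,0],[0,0,0]],
    [[0,0,0],[0,0,0]],
    [[0,0,0],[0,0,0]],
    [[0,0,0],[0,0,0]],
    [[0,0,0],[0,0,0]]
  ],
  "fingers": 0.0
}}

```text
time: 5.88
tool_pos: [503.0, 291.7, 30.8]
tcp_rot: [3.141, 0.0, 1.806]
contact_force: [0.5, 0.6, 0.4]
grip_width: 23.4
finger_force: 30.0
```

```bash
python3 - <<'E'
from h import *
plan([615,-20,261],toolR(1.515))
E
```

```text
t 5.88 rot deg [ 0.  -0.  16.7] then shift mm [-305.   129.2 -230.2]
```

>>> {"api": "servo_tool", "payload": {
  "deltas": [
    [[0,0,-0.01],[0,0,0]],
    [[0,0,-0.03],[0,0,0]],
    [[0,0,-0.05],[0,0,0]],
    [[0,0,-0.05],[0,0,0]],
    [[0,0,-0.05],[0,0,0]],
    [[0,0,-0.04],[0,0,0]],
    [[0,0,0],[0,0,8.3]],
    [[0,0,0],[0,0,8.3]]
  ]
}}

```text
time: 6.88
tool_pos: [502.5, 291.6, 261.8]
tcp_rot: [3.141, -0.0, 1.512]
contact_force: [-0.8, -0.4, -1.7]
grip_width: 23.7
finger_force: 30.0
```

```bash
python3 - <<'E'
from h import *
plan([615,-20,261],toolR(1.515));print(obs()[2]['finger_force'],obs()[2]['contact_force'],obs()[0])
E
```

```text
t 6.88 rot deg [ 0.  -0.  -0.2] then shift mm [-304.9  129.7    0.8]
29.99537229537964 [-0.77114469 -0.42068395 -1.69876919] [502.52768555 291.61613031 261.7853865 ]
```

>>> {"api": "servo_tool", "payload": {
  "deltas": [
    [[-0.05,0.022,0],[0,0,0]],
    [[-0.05,0.022,0],[0,0,0]],
    [[-0.05,0.022,0],[0,0,0]],
    [[-0.05,0.022,0],[0,0,0]],
    [[-0.05,0.022,0],[0,0,0]],
    [[-0.055,0.02,0],[0,0,0]],
    [[0,0,0],[0,0,0]],
    [[0,0,0],[0,0,0]]
  ]
}}

```text
time: 7.88
tool_pos: [615.7, -19.6, 260.8]
tcp_rot: [-3.141, -0.001, 1.516]
contact_force: [-0.3, -0.7, 0.0]
grip_width: 24.1
finger_force: 30.0
```

```bash
python3 - <<'E'
from h import *
import pickle
c=cam('wrist');im=bot.capture('wrist');cv2.imwrite('pics/w3.png',im[...,::-1]);pickle.dump(c,open('w3.pkl','wb'));print(obs()[0],obs()[2]['time'])
E
```

```text
[615.65303196 -18.91349497 260.89865546] 7.925
```

View pics/w3.png

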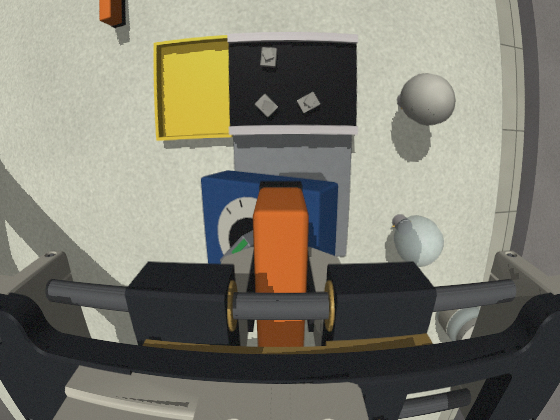

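The wrist view shows the black plate spanning about (229..357, 41..127), with the chips at (268,57), (265,104) and (308,102) and the yellow tray to its left. The scraper is held straight. I'll fit the plate and chip positions on z=35.

```bash
python3 - <<'E'
from h import *
import pickle
c=pickle.load(open('w3.pkl','rb'));im=cv2.imread('pics/w3.png')[...,::-1].copy()
g=cv2.cvtColor(im,cv2.COLOR_RGB2GRAY)
m=np.zeros_like(g);m[30:133,200:372]=(g[30:133,200:372]<60)*255
m=cv2.morphologyEx(m,cv2.MORPH_CLOSE,np.ones((25,25)));m=cv2.morphologyEx(m,cv2.MORPH_OPEN,np.ones((9,9)))
b=max(cv2.findContours(m,0,1)[0],key=cv2.contourArea);print(cv2.boundingRect(b))
W=np.array([onz(c,p,35,True)[:2] for p in b[:,0,:]+0.0],np.float32);r=cv2.minAreaRect(W);print('plate z35',r)
y=[q for q in blobs(im,'yellow') if cv2.contourArea(q)>500][0]
r2=cv2.minAreaRect(np.array([onz(c,p,22,True)[:2] for p in y[:,0,:]+0.0],np.float32));print('tray z22',r2)
T=cam('top');ct=lambda u,v:(160+u/4.168,180+v/4.168)
for n,a,t in(('far',(308,102),(420,108)),('nearR',(265,104),(428,175)),('nearL',(268,57),(348,174))):
    print(n,onz(c,a,47,True).round(1),tri(ray(c,a,True),ray(T,ct(*t)))[0].round(1))
# plate height from two views: back corners
for a,t in(((357,41),(319,40)),((357,127),(457,36)),((229,127),(462,238)),((229,41),(325,243))):
    x,e=tri(ray(c,a,True),ray(T,ct(*t)));print(x.round(1),e,onz(c,a,35,True).round(1))
E
```

```text
(229, 41, 128, 85)
plate z35 ((635.230712890625, 96.30955505371094), (100.15299987792969, 148.91964721679688), 87.4040298461914)
tray z22 ((510.77862548828125, 101.19464111328125), (127.16024780273438, 98.29276275634766), 87.40595245361328)
far [650.5  71.4  47. ] [651.7  71.3  32.5]
nearR [602.1  71.5  47. ] [601.4  70.5  36.4]
nearL [608.4 125.6  47. ] [607.7 126.8  35.2]
[704.3 139.1  59.1] [3.4, 3.4] [713.6 145.3  35. ]
[734.3  35.9 -76.7] [1.5, 1.5] [709.   40.6  35. ]
[555.9  48.1  25.3] [0.8, 0.8] [557.5  47.7  35. ]
[561.5 149.1  30.8] [3.5, 3.5] [563.7 151.3  35. ]
```

```bash
python3 - <<'E'
from h import *
plan([686.4,93.6,120],toolR(1.5255))
E
```

```text
t 7.92 rot deg [-0.  -0.  -0.5] then shift mm [115.6  65.6 140.9]
```

>>> {"api": "servo_tool", "payload": {
  "deltas": [
    [[0.03,0.017,0],[0,0,-0.5]],
    [[0.03,0.016,0],[0,0,0]],
    [[0.03,0.016,0.02],[0,0,0]],
    [[0.0256,0.0166,0.04],[0,0,0]],
    [[0,0,0.04],[0,0,0]],
    [[0,0,0.041],[0,0,0]],
    [[0,0,0],[0,0,0]],
    [[0,0,0],[0,0,0]]
  ]
}}

```text
time: 8.93
tool_pos: [687.9, 93.5, 121.9]
tcp_rot: [3.139, -0.0, 1.527]
contact_force: [1.0, 1.1, -1.0]
grip_width: 23.8
finger_force: 30.0
```

```bash
python3 - <<'E'
from h import *
plan([686.4,93.6,68.5],toolR(1.5255))
c=cam('top');t=bot.capture('top');s=bot.capture('scene');w=bot.capture('wrist')
A=cv2.resize(t[150:290,210:350],(400,400),interpolation=2);B=cv2.resize(s[180:290,200:340][:, :110],(400,400),interpolation=2)
cv2.imwrite('pics/v4.png',np.hstack([A,B])[...,::-1])
E
```

```text
t 8.93 rot deg [ 0.2 -0.   0.1] then shift mm [ 0.1 -1.5 53.4]
```

View pics/v4.png

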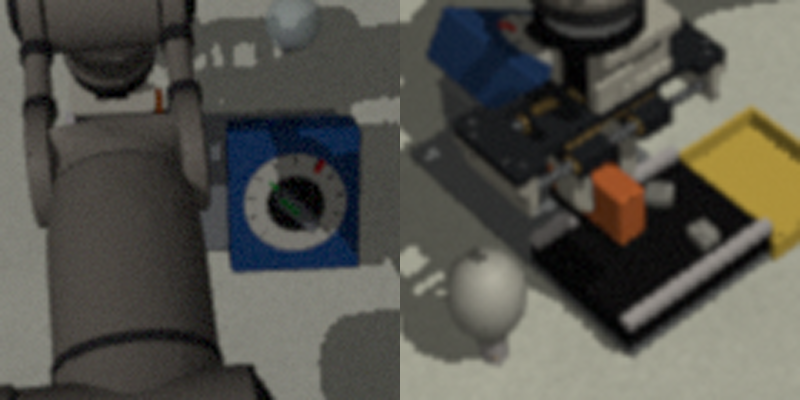

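The scraper hovers within the channel, behind the chips. I'll lower it to about 2 mm over the plate.

>>> {"api": "servo_tool", "payload": {
  "deltas": [
    [[0,-0.001,0.015],[0,0,0]],
    [[0,0,0.015],[0,0,0]],
    [[0,0,0.01],[0,0,0]],
    [[0,0,0.008],[0,0,0]],
    [[0,0,0.004],[0,0,0]],
    [[0,0,0],[0,0,0]],
    [[0,0,0],[0,0,0]],
    [[0,0,0],[0,0,0]]
  ]
}}

```text
time: 10.07
tool_pos: [686.4, 92.5, 68.2]
tcp_rot: [3.141, 0.0, 1.525]
contact_force: [-0.2, 0.3, -1.3]
grip_width: 23.6
finger_force: 30.0
```

>>> {"api": "servo_tool", "payload": {
  "deltas": [
    [[0,-0.007,0],[0,0,0]],
    [[0,-0.007,0],[0,0,0]],
    [[0,-0.007,0],[0,0,0]],
    [[0,-0.007,0],[0,0,0]],
    [[0,-0.007,0],[0,0,0]],
    [[0,-0.007,0],[0,0,0]],
    [[0,-0.007,0],[0,0,0]],
    [[0,-0.007,0],[0,0,0]],
    [[0,-0.007,0],[0,0,0]],
    [[0,-0.007,0],[0,0,0]],
    [[0,-0.007,0],[0,0,0]],
    [[0,-0.007,0],[0,0,0]],
    [[0,0,0],[0,0,0]]
  ]
}}

```text
time: 11.7
tool_pos: [601.7, 96.4, 67.7]
tcp_rot: [-3.141, 0.0, 1.526]
contact_force: [-0.5, 0.0, -1.5]
grip_width: 23.8
finger_force: 30.0
```

>>> {"api": "servo_tool", "payload": {
  "deltas": [
    [[0,-0.005,0],[0,0,0]],
    [[0,-0.005,0],[0,0,0]],
    [[0,-0.005,0],[0,0,0]],
    [[0,-0.005,0],[0,0,0]],
    [[0,-0.005,0],[0,0,0]],
    [[0,-0.005,0],[0,0,0]],
    [[0,-0.005,0],[0,0,0]],
    [[0,-0.005,0],[0,0,0]],
    [[0,-0.005,0],[0,0,0]],
    [[0,-0.003,0],[0,0,0]],
    [[0,0,0],[0,0,0]],
    [[0,0,0],[0,0,0]]
  ]
}}

```text
time: 13.2
tool_pos: [554.5, 98.5, 67.7]
tcp_rot: [3.141, 0.0, 1.525]
contact_force: [0.3, 0.1, -1.9]
grip_width: 23.6
finger_force: 30.0
```

```bash
python3 - <<'E'
from h import *
s=bot.capture('scene');w=bot.capture('wrist');print(obs()[0])
cv2.imwrite('pics/v5.png',np.hstack([cv2.resize(s[180:290,220:340],(436,400),interpolation=2),cv2.resize(w[0:340,130:440],(364,400),interpolation=2)])[...,::-1])
E
```

```text
[554.45196864  98.44460785  67.70201041]
```

View pics/v5.png

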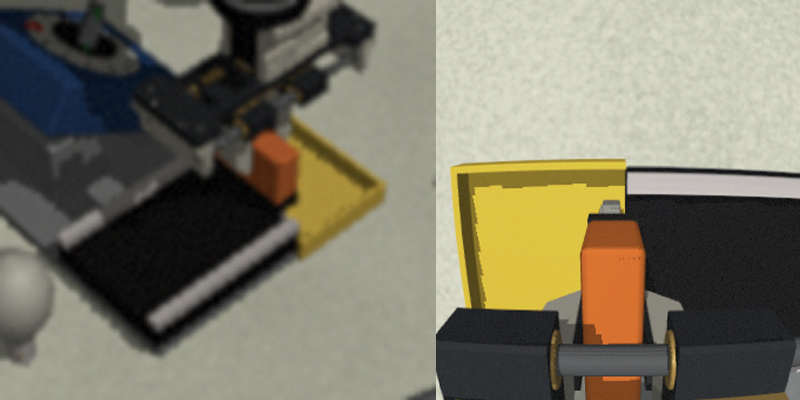

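The plate behind the scraper is clean. One chip shows beside the tray's rear at (610,207). I'll push a little further, lift, and look.

>>> {"api": "servo_tool", "payload": {
  "deltas": [
    [[0,-0.005,0],[0,0,0]],
    [[0,-0.005,0],[0,0,0]],
    [[0,-0.005,0],[0,0,0]],
    [[0,0,0],[0,0,0]],
    [[0,0,-0.03],[0,0,0]],
    [[0,0,-0.05],[0,0,0]],
    [[-0.05,0,-0.05],[0,0,0]],
    [[-0.05,0,-0.05],[0,0,0]],
    [[-0.04,0,-0.01],[0,0,0]],
    [[0,0,0],[0,0,0]],
    [[0,0,0],[0,0,0]]
  ]
}}

```text
time: 14.68
tool_pos: [533.2, -28.7, 245.7]
tcp_rot: [-3.141, -0.001, 1.525]
contact_force: [0.2, 0.1, -1.9]
grip_width: 23.5
finger_force: 30.0
```

```bash
python3 - <<'E'
from h import *
import pickle
c=cam('wrist');w=bot.capture('wrist');pickle.dump(c,open('w6.pkl','wb'))
cv2.imwrite('pics/w6.png',w[...,::-1]);print(obs()[0])
E
```

```text
[533.16384587 -28.28767472 245.45279882]
```

View pics/w6.png

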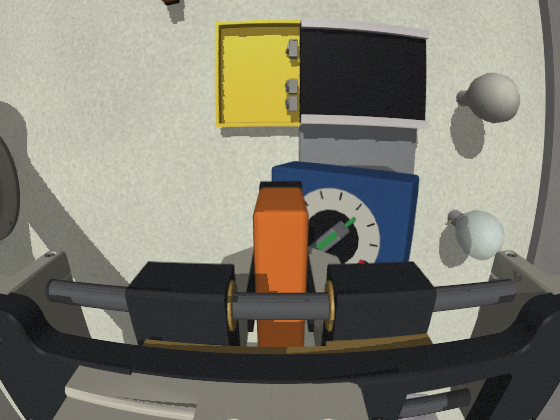

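All three chips lie in the tray's rear at (293,48), (292,87) and (292,103), and the plate is empty. I'll return the scraper to its original spot.

```bash
python3 - <<'E'
from h import *
plan([503.3,291.8,60],toolR(1.805))
E
```

```text
t 14.72 rot deg [ -0.1  -0.  -16. ] then shift mm [318.3  45.2 185.5]
```

>>> {"api": "servo_tool", "payload": {
  "deltas": [
    [[0,0,0],[0,0,-8]],
    [[0,0,0],[0,0,-8]],
    [[0.05,0.0075,0],[0,0,0]],
    [[0.05,0.0075,0],[0,0,0]],
    [[0.05,0.0075,0],[0,0,0]],
    [[0.05,0.0075,0],[0,0,0]],
    [[0.05,0.0075,0],[0,0,0]],
    [[0.0683,0.0077,0],[0,0,0]],
    [[0,0,0.05],[0,0,0]],
    [[0,0,0.05],[0,0,0]],
    [[0,0,0.05],[0,0,0]],
    [[0,0,0.035],[0,0,0]],
    [[0,0,0],[0,0,0]],
    [[0,0,0],[0,0,0]],
    [[0,0,0],[0,0,0]]
  ]
}}

```text
time: 16.6
tool_pos: [505.4, 285.5, 62.9]
tcp_rot: [3.138, -0.0, 1.805]
contact_force: [-0.0, 0.8, -1.0]
grip_width: 23.8
finger_force: 30.0
```

```bash
python3 - <<'E'
from h import *
plan([503.3,291.8,31.5],toolR(1.805))
E
```

```text
t 16.6 rot deg [ 0.2 -0.   0. ] then shift mm [ 6.6 -0.6 31.4]
```

>>> {"api": "servo_tool", "payload": {
  "deltas": [
    [[0.006,0,0.01],[0,0,0]],
    [[0,0,0.01],[0,0,0]],
    [[0,0,0.006],[0,0,0]],
    [[0,0,0.003],[0,0,0]],
    [[0,0,0.001],[0,0,0]],
    [[0,0,0],[0,0,0]],
    [[0,0,0],[0,0,0]],
    [[0,0,0],[0,0,0]]
  ]
}}

```text
time: 17.6
tool_pos: [503.2, 290.7, 31.3]
tcp_rot: [3.141, 0.0, 1.805]
contact_force: [-0.4, 1.3, -1.3]
grip_width: 23.6
finger_force: 30.0
```

>>> {"api": "servo_tool", "payload": {
  "deltas": [
    [[0,0,0.0005],[0,0,0]],
    [[0,0,0],[0,0,0]],
    [[0,0,0],[0,0,0]]
  ]
}}

```text
time: 17.98
tool_pos: [503.2, 290.7, 30.8]
tcp_rot: [3.141, 0.0, 1.805]
contact_force: [-0.0, -0.3, 0.1]
grip_width: 23.9
finger_force: 30.0
```

>>> {"api": "servo_tool", "payload": {
  "deltas": [
    [[0,0,0],[0,0,0]],
    [[0,0,0],[0,0,0]],
    [[0,0,0],[0,0,0]],
    [[0,0,0],[0,0,0]],
    [[0,0,0],[0,0,0]],
    [[0,0,0],[0,0,0]],
    [[0,0,-0.01],[0,0,0]],
    [[0,0,-0.04],[0,0,0]],
    [[0,0,-0.05],[0,0,0]],
    [[0,0,-0.06],[0,0,0]],
    [[0,0,-0.04],[0,0,0]]
  ],
  "fingers": 0.65
}}

```text
time: 19.35
tool_pos: [503.5, 290.9, 234.6]
tcp_rot: [3.137, -0.001, 1.805]
contact_force: [-0.8, 0.9, -0.3]
grip_width: 59.7
finger_force: 0.0
```

```bash
python3 - <<'E'
from h import *
# dial estimate from tester pose
a=-0.0453;Rz=R.from_euler('z',a);P=np.array([634.5,96,35]);O=P-Rz.apply([45,85,35]);print('tester',O)
n=Rz.apply([-np.sin(.55),0,np.cos(.55)]);D=O+Rz.apply([0,-85,100]);print('dial',D.round(1))
c=cam('wrist');w=bot.capture('wrist');cv2.imwrite('pics/w7.png',w[...,::-1])
m=cv2.inRange(cv2.cvtColor(w,cv2.COLOR_RGB2HSV),(5,150,150),(15,255,255));m[:,:250]=0;m[:,330:]=0
b=max(cv2.findContours(m,0,1)[0],key=cv2.contourArea)
print(cv2.minAreaRect(np.array([onz(c,p,60,True)[:2] for p in b[:,0,:]+0.0],np.float32)))
# view pose for the dial: tool x toward robot side? camera 80mm along tool x
plan([D[0]-30,D[1]-120,300],toolR(1.5255))
E
```

```text
tester [585.69698092  13.12500179   0.        ]
dial [581.8 -71.8 100. ]
((502.1445007324219, 289.91900634765625), (20.998233795166016, 81.78997039794922), 13.828917503356934)
t 19.4 rot deg [ 0.7 -0.2 16. ] then shift mm [-480.9   68.4  -60.3]
```

>>> {"api": "servo_tool", "payload": {
  "deltas": [
    [[0,0,0],[0,0,8]],
    [[0,0,0],[0,0,8]],
    [[-0.053,0.0075,-0.01],[0,0,0]],
    [[-0.053,0.0075,-0.01],[0,0,0]],
    [[-0.053,0.0075,-0.01],[0,0,0]],
    [[-0.053,0.0075,-0.01],[0,0,0]],
    [[-0.053,0.0075,-0.01],[0,0,0]],
    [[-0.053,0.0075,-0.01],[0,0,0]],
    [[-0.053,0.0075,0],[0,0,0]],
    [[-0.053,0.0075,0],[0,0,0]],
    [[-0.055,0.0075,0],[0,0,0]],
    [[0,0,0],[0,0,0]],
    [[0,0,0],[0,0,0]],
    [[0,0,0],[0,0,0]]
  ]
}}

```text
time: 21.15
tool_pos: [548.8, -189.5, 291.0]
tcp_rot: [3.141, -0.0, 1.527]
contact_force: [-0.2, 0.4, 0.6]
grip_width: 59.6
finger_force: 0.0
```

```bash
python3 - <<'E'
from h import *
import pickle
c=cam('wrist');w=bot.capture('wrist');pickle.dump(c,open('w8.pkl','wb'));cv2.imwrite('pics/w8.png',w[...,::-1]);print(obs()[0])
a=-0.0453;Rz=R.from_euler('z',a);O=np.array([585.7,13.1,0])
D=O+Rz.apply([0,-85,100])
# predicted pixel of dial
v=c[2].T@(D-c[1]);th=np.arctan2(np.hypot(*v[:2]),v[2]);px=c[0][:2,2]+c[0][0,0]*th*v[:2]/np.hypot(*v[:2]);print('pred',px)
x,y=px.astype(int);cr=w[max(0,y-80):y+80,x-100:x+100];print('off',x-100,max(0,y-80))
cv2.imwrite('pics/c8.png',cv2.resize(cr,None,fx=4,fy=4,interpolation=2)[:600,:,::-1])
E
```

```text
[ 548.79820126 -189.48727239  291.01963878]
pred [307.91363239  76.99248348]
off 207 0
```

View pics/c8.png

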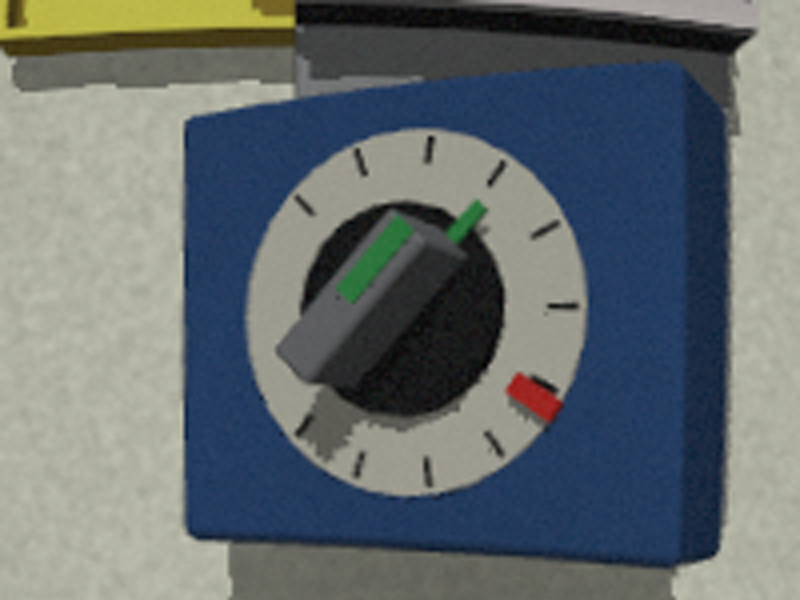

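The crop shows the pointer tip at (483,205), the mark's inner end at (514,384), and the scale disc centre near (416,312). The bar's top face runs (300,345) to (400,222). I'll convert these onto the panel plane.

```bash
cat > dial.py <<'E'
from h import *
import pickle
a=-0.0453;Rz=R.from_euler('z',a);O=np.array([585.7,13.1,0])
D=O+Rz.apply([0,-85,100]);n=Rz.apply([-np.sin(.55),0,np.cos(.55)]);ux=Rz.apply([np.cos(.55),0,np.sin(.55)]);uy=-Rz.apply([0,1,0]) # clockwise: ux->right
def pl(c,p,h,f=True):
    q=onplane(c,p,D+h*n,n,f)-D;return np.array([q@ux,q@uy])
E
python3 - <<'E'
from dial import *
c=pickle.load(open('w8.pkl','rb'));im=cv2.imread('pics/w8.png')[...,::-1].copy()
cc=lambda u,v:(207+(u-1.5)/4,(v-1.5)/4)
# scale disc outline: non-blue inside
h=cv2.cvtColor(im,cv2.COLOR_RGB2HSV);m=255-cv2.inRange(h,(100,110,20),(130,255,255))
cs,_=cv2.findContours(m,cv2.RETR_LIST,1)
k=[q for q in cs if 3000<cv2.contourArea(q)*1.0<8000 and cv2.pointPolygonTest(q,(311,78),False)>0]
for q in k:
    W=np.array([pl(c,p,2) for p in q[:,0,:]+0.0],np.float32);e=cv2.fitEllipse(W);print('scale',np.round(e[0],1),np.round(e[1],1))
C=np.array(e[0])
# sk irt disc via dark
P=pl(c,cc(483,205),4);M=pl(c,cc(514,384),4);M2=pl(c,cc(556,412),4);b1=pl(c,cc(415,232),33.5);b0=pl(c,cc(290,365),33.5)
T=[pl(c,cc(*p),33.5) for p in((397,210),(440,233),(322,382),(277,350))]
print('P',P,'M',M,M2,'bar',b0,b1,'top',np.round(T,1).tolist(),np.mean(T,0))
for nm,v in(('P',P),('M',M),('M2',M2)):
    for o in(C,np.zeros(2)):print(nm,np.hypot(*(v-o)).round(1),np.arctan2(*(v-o)[::-1]).round(3))
d=(T[0]+T[1]-T[2]-T[3]);print('bar angle',np.arctan2(d[1],d[0]))
t=cam('top');im=cv2.imread('pics/top0.png')[...,::-1].copy()
ct=lambda u,v:(160+u/4.168,180+v/4.168)
print('top P',pl(t,ct(605,145),4,0),'M',pl(t,ct(672,125),4,0),'scale c',pl(t,ct(640,170),2,0))
for a_,b_ in((cc(483,205),ct(606,145)),(cc(514,384),ct(671,126))):
    x,e=tri(ray(c,a_,True),ray(t,b_));print(x,e,'height over panel',(x-D)@n)
E
```

```text
scale [1.1 0.3] [ 99.4 100. ]
P [ 23.98047992 -26.48017036] M [32.7293337  20.36555248] [44.09031267 27.25710856] bar [-14.86569964  16.78336905] [ 19.40839527 -14.72238191] top [[14.7, -20.5], [25.9, -14.1], [-5.7, 21.3], [-18.7, 12.8]] [ 4.04813932 -0.11548316]
P 35.3 -0.863
P 35.7 -0.835
M 37.5 0.564
M 38.5 0.557
M2 50.8 0.559
M2 51.8 0.554
bar angle -0.8139795703971427
top P [ 17.95128866 -21.51561476] M [30.21885385 23.53145995] scale c [-1.67485087  2.19978718]
[596.06833007 -49.37959752 128.62266372] [3.4, 3.4] height over panel 17.50881937308866
[603.79942599 -94.11972738 127.3543293 ] [1.8, 1.8] height over panel 11.331751050523202
```

```bash
cat >> dial.py <<'E'
AX=D+1.5*ux+0.2*uy
def Rd(ang):
    x=np.cos(ang)*ux+np.sin(ang)*uy;z=-n;return R.from_matrix(np.c_[x,np.cross(z,x),z])
E
python3 -c "
from dial import *
plan(AX+90*n,Rd(-.84));print(AX+90*n)"
```

```text
t 21.2 rot deg [-30.1  11.5  40.9] then shift mm [  38.6 -135.    87.3]
[536.12564301 -69.94023807 177.51123783]
```

>>> {"api": "servo_tool", "payload": {
  "deltas": [
    [[0,0,0],[-5.02,1.92,6.82]],
    [[0,0,0],[-5.02,1.92,6.82]],
    [[0,0,0],[-5.02,1.92,6.82]],
    [[0,0,0],[-5.02,1.92,6.82]],
    [[0,0,0],[-5.02,1.92,6.82]],
    [[0,0,0],[-5.02,1.92,6.82]],
    [[0.0096,-0.034,0],[0,0,0]],
    [[0.0096,-0.034,0.02],[0,0,0]],
    [[0.0096,-0.034,0.03],[0,0,0]],
    [[0.0098,-0.033,0.037],[0,0,0]],
    [[0,0,0],[0,0,0]],
    [[0,0,0],[0,0,0]],
    [[0,0,0],[0,0,0]]
  ]
}}

```text
time: 22.82
tool_pos: [537.2, -72.3, 179.3]
tcp_rot: [2.71, -0.358, 0.871]
contact_force: [0.2, 0.3, -0.2]
grip_width: 59.6
finger_force: 0.0
```

```bash
python3 - <<'E'
from dial import *
c=cam('wrist');w=bot.capture('wrist');pickle.dump(c,open('w9.pkl','wb'));cv2.imwrite('pics/w9.png',w[...,::-1])
plan(AX+90*n,Rd(-.84))
h=cv2.cvtColor(w,cv2.COLOR_RGB2HSV)
for k in('green','red'):
    for b in blobs(w,k,6)[:3]:
        r=cv2.minAreaRect(b);print(k,cv2.contourArea(b),np.round(r[0],1),np.round(cv2.boxPoints(r),1).tolist(),'h4',np.round([pl(c,p,4) for p in cv2.boxPoints(r)],1).tolist(),'h33',np.round([pl(c,p,33.5) for p in cv2.boxPoints(r)],1).tolist())
m=255-cv2.inRange(h,(100,110,20),(130,255,255))
E
```

```text
t 22.88 rot deg [ 0.2 -0.  -0.1] then shift mm [ 0.6 -2.8  0.8]
green 271.0 [276.5 211.5] [[272.0, 195.0], [281.0, 195.0], [281.0, 228.0], [272.0, 228.0]] h4 [[9.1, -14.4], [14.3, -9.7], [-4.0, 10.7], [-9.4, 5.8]] h33 [[14.7, -19.7], [19.3, -15.5], [3.2, 2.4], [-1.6, -1.9]]
green 80.5 [277.  179.5] [[274.0, 172.0], [280.0, 172.0], [280.0, 187.0], [274.0, 187.0]] h4 [[22.5, -26.9], [25.9, -23.8], [18.0, -15.0], [14.6, -18.1]] h33 [[26.5, -30.6], [29.5, -27.9], [22.5, -20.2], [19.5, -22.9]]
red 123.5 [330.7 205.3] [[321.3999938964844, 202.39999389648438], [338.6000061035156, 199.60000610351562], [340.0, 208.1999969482422], [322.79998779296875, 211.0]] h4 [[34.0, 16.1], [45.8, 23.5], [42.2, 29.8], [30.3, 22.3]] h33 [[36.6, 7.2], [47.0, 13.7], [43.8, 19.2], [33.4, 12.7]]
```

View pics/w9.png

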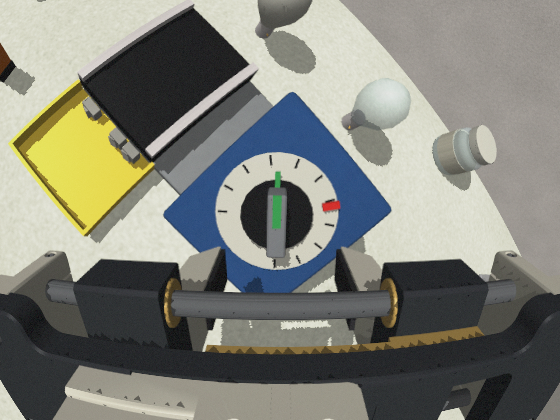

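The bar is aligned with the tool, with the pointer tip at (277,172) and the mark's inner end at (322,207). That gives dial ≈ -0.83 and mark ≈ 0.55, so a turn of ≈79.4°. I'll descend along the normal and grip.

>>> {"api": "servo_tool", "payload": {
  "deltas": [
    [[0,-0.003,0.02],[0,0,0]],
    [[0,0,0.02],[0,0,0]],
    [[0,0,0.02],[0,0,0]],
    [[0,0,0.012],[0,0,0]],
    [[0,0,0.006],[0,0,0]],
    [[0,0,0],[0,0,0]],
    [[0,0,0],[0,0,0]]
  ]
}}

```text
time: 23.75
tool_pos: [576.3, -73.2, 115.3]
tcp_rot: [2.722, -0.357, 0.871]
contact_force: [-0.0, 0.3, -0.6]
grip_width: 59.8
finger_force: 0.0
```

```bash
python3 -c "
from dial import *
AX=D+.9*ux+.3*uy
plan(AX+12*n,Rd(-.834));print(obs()[2]['contact_force'])"
```

```text
t 23.75 rot deg [-0.4  0.   0.2] then shift mm [-0.6 -2.7  3.9]
[-0.01284169  0.2867481  -0.56094451]
```

>>> {"api": "servo_tool", "payload": {
  "deltas": [
    [[0,-0.0025,0.003],[0,0,0]],
    [[0,0,0],[0,0,0]],
    [[0,0,0],[0,0,0]],
    [[0,0,0],[0,0,0]]
  ]
}}

```text
time: 24.25
tool_pos: [576.7, -72.1, 112.9]
tcp_rot: [2.726, -0.357, 0.871]
contact_force: [-0.9, -0.2, 0.2]
grip_width: 59.6
finger_force: 0.0
```

```bash
python3 -c "
from dial import *
AX=D+.9*ux+.3*uy
plan(AX+12*n,Rd(-.834));print(obs()[2]['contact_force'])"
```

```text
t 24.25 rot deg [-0.7  0.   0.2] then shift mm [-0.8 -1.2  1.7]
[-0.90307691 -0.23537395  0.20420287]
```

>>> {"api": "servo_tool", "payload": {
  "deltas": [
    [[0,0,0],[0,0,0]],
    [[0,0,0],[0,0,0]],
    [[0,0,0],[0,0,0]],
    [[0,0,0],[0,0,0]],
    [[0,0,0],[0,0,0]],
    [[0,0,0],[0,0,0]],
    [[0,0,0],[0,0,0]],
    [[0,0,0],[0,0,0]]
  ],
  "fingers": 0.0
}}

```text
time: 25.25
tool_pos: [576.3, -71.8, 112.5]
tcp_rot: [2.727, -0.357, 0.871]
contact_force: [-4.5, 3.2, 1.4]
grip_width: 13.5
finger_force: 30.0
```

>>> {"api": "servo_tool", "payload": {
  "deltas": [
    [[0,0,0],[0,0,7]],
    [[0,0,0],[0,0,7]],
    [[0,0,0],[0,0,7]],
    [[0,0,0],[0,0,7]],
    [[0,0,0],[0,0,7]],
    [[0,0,0],[0,0,5]],
    [[0,0,0],[0,0,0]]
  ]
}}

```text
time: 26.12
tool_pos: [576.4, -72.0, 112.6]
tcp_rot: [3.065, -0.536, 0.118]
contact_force: [-4.4, 1.3, 1.8]
grip_width: 14.2
finger_force: 29.9
```

>>> {"api": "servo_tool", "payload": {
  "deltas": [
    [[0,0,0],[0,0,7]],
    [[0,0,0],[0,0,7]],
    [[0,0,0],[0,0,7]],
    [[0,0,0],[0,0,7]],
    [[0,0,0],[0,0,7]],
    [[0,0,0],[0,0,4.4]],
    [[0,0,0],[0,0,0]],
    [[0,0,0],[0,0,0]],
    [[0,0,0],[0,0,0]]
  ]
}}

```text
time: 27.25
tool_pos: [576.3, -72.2, 112.6]
tcp_rot: [-2.834, -0.452, -0.661]
contact_force: [-5.1, 0.9, 0.9]
grip_width: 13.7
finger_force: 30.0
```

```bash
python3 -c "
from dial import *
AX=D+.9*ux+.3*uy
plan(AX+12*n,Rd(.552));o=obs()[2];print(o['contact_force'],o['moment'],o['grip_width'],o['joint_positions'])
r=obs()[1].as_matrix()[:,0];print('angle',np.arctan2(r@uy,r@ux))"
```

```text
t 27.25 rot deg [-0.1  0.7  0.3] then shift mm [-1.1  0.2  1.6]
[-5.12542402  0.88555347  0.88833886] [ 0.06051143  0.77581784 -0.05452228] 13.722008124120267 [-0.34500879  0.37473315  2.01335112  0.60542905  0.28294612  1.27086312]
angle 0.5459624247772756
```

The turn reached 0.546 against the mark's ≈0.552. I'll release and back off.

>>> {"api": "servo_tool", "payload": {
  "deltas": [
    [[0,0,0],[0,0,0]],
    [[0,0,0],[0,0,0]],
    [[0,0,0],[0,0,0]],
    [[0,0,0],[0,0,0]],
    [[0,0,0],[0,0,0]],
    [[0,0,-0.01],[0,0,0]],
    [[0,0,-0.02],[0,0,0]],
    [[0,0,-0.03],[0,0,0]],
    [[0,0,-0.03],[0,0,0]],
    [[0,0,0],[0,0,0]],
    [[0,0,0],[0,0,0]]
  ],
  "fingers": 0.6
}}

```text
time: 28.62
tool_pos: [530.3, -70.7, 189.8]
tcp_rot: [-2.832, -0.452, -0.663]
contact_force: [1.1, -0.1, 1.3]
grip_width: 54.9
finger_force: 0.0
```

```bash
python3 - <<'E'
from dial import *
print(obs()[0],obs()[2]['joint_positions'].__repr__())
c=cam('wrist');w=bot.capture('wrist');pickle.dump(c,open('w10.pkl','wb'));cv2.imwrite('pics/w10.png',w[...,::-1])
for k in('green','red'):
    for b in blobs(w,k,6)[:3]:
        r=cv2.minAreaRect(b);B=cv2.boxPoints(r);print(k,cv2.contourArea(b),np.round(B,1).tolist(),'h4',np.round([pl(c,p,4) for p in B],1).tolist())
s=bot.capture('scene')
cv2.imwrite('pics/v10.png',np.hstack([cv2.resize(w[60:300,160:440],(466,400)),cv2.resize(s[165:285,200:410][:, :200],(334,200),interpolation=2).repeat(2,0)])[...,::-1])
E
```

```text
[530.28836012 -70.7332342  189.81536389] array([-0.38380701,  0.16601411,  2.02946321,  0.40727659,  0.46572828,
        1.45760585])
green 248.0 [[277.0, 192.0], [285.0, 192.0], [285.0, 223.0], [277.0, 223.0]] h4 [[16.0, 5.9], [12.6, 11.5], [-10.5, -2.4], [-7.0, -8.2]]
green 67.0 [[278.0, 170.0], [283.0, 170.0], [283.0, 185.0], [278.0, 185.0]] h4 [[31.2, 16.1], [29.1, 19.6], [18.5, 13.1], [20.6, 9.7]]
red 119.0 [[277.0, 150.0], [285.0, 150.0], [285.0, 167.0], [277.0, 167.0]] h4 [[45.5, 23.9], [42.2, 29.3], [30.4, 22.2], [33.7, 16.7]]
```

View pics/v10.png

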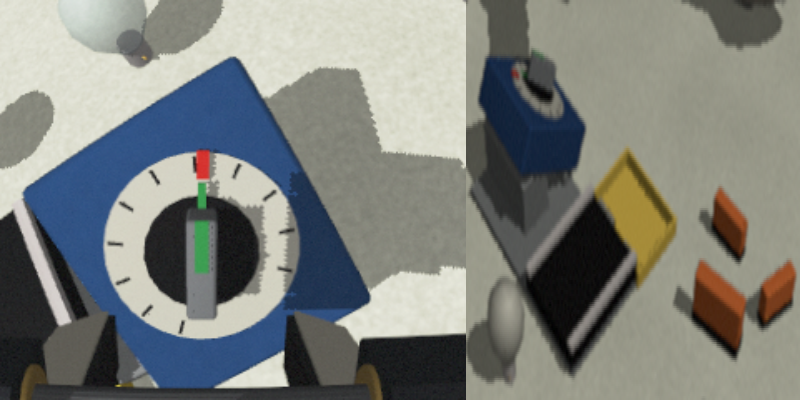

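The green pointer lines up with the red mark: lateral error is under 0.5 mm, and the rest is pixel-edge gap along the radius. The scraper stands upright on the shelf and the plate is clear, so I'm handing in.

```bash
python3 -c "
from plant import bot
print(bot.close_job())"
```

```text
the job is handed in; nothing more can be done
None
```

I swept all three chips into the catch tray, stood the scraper back upright on the shelf clear of the tester, set the dial pointer on the red mark and handed the job in; no verdict came back.

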